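Close a leaf drill jig on a heel lift with three light touches

TASK

Make the drill jig ready for drilling with light touches of the fingertips: first push the leather heel lift that lies in the jig fully home against the V stop, then swing the hinged leaf down over it until it lies flat, without letting it slam, and last press the mushroom-headed lock pin on the leaf all the way down. Nothing is to be gripped or lifted, push gently, and leave the spare lifts, the marker, the spools and the shoe where they are.

Things in the scene. Friction and masses are not known exactly. Their poses are not given: they have to be found in the camera images.
- drill_jig: Fixed jig: beech board 204x150x18 mm under an aluminium plate 168x124 mm whose top (nest floor) is 26 mm above the bench. Origin: bench level, under the lift's home place. x points from the open mouth, which roughly faces the robot, to the V stop and hinge; z up. Fences are 11 mm high: V flanks at x 11 to 40 mm, rails 72 mm apart at x -38 to 16, flared in front to x -59; free floor at x -98 to -59.
- heel_lift: Leather heel lift in the jig's mouth, loose D-shaped plate 65x69x10 mm, about 30 g. Origin: middle of its underside; its x axis points to its straight edge, 33 mm away, which faces the mouth (opposite to the jig's x). Starts 43 to 52 mm short of home on the nest floor. Fully home its origin is at jig x = 0, y = 0 and the round end touches both V flanks, which centre it. Smooth: slides with under 1 N.
- leaf (a joint): Leaf hinge, rad: 0 = shut, level 2 mm above the lift; starts at 1.5 to 1.85, standing up at the jig's far end. Steel leaf 5 mm thick, 80 mm wide to 90 mm from the hinge, then a 34 mm wide tongue to 109 mm; three drill bushes stand 3.5 mm proud. Stiff (2 to 3 N at leaf_left or leaf_right), stays where left, lands on rubber pads. Swing it shut by pushing its far, later upper, face toward the mouth and down.
- leaf_hinge (a point): Point on the hinge axis in the middle of the leaf, at jig x = 56 mm, y = 0, 40.5 mm above the bench. The axis runs along the jig's y. When shut the leaf reaches from here along the jig's -x; its mid-plane passes through the axis.
- leaf_left (a point): Point on the leaf's outer (upper when shut) face, 78 mm from the hinge axis and 27 mm to the jig's +y side of the middle: a free flat spot to push on. The point's z axis is the outward normal of that face.
- leaf_right (a point): The same spot on the jig's -y side of the middle.
- lock_pin (a joint): Slide of the lock pin in the leaf's tongue, m: 0 = standing proud, as it starts; 0.016 = fully down, its head seated on the collar. Takes about 4 N to slide, stays where left, stops solid at the end. With the leaf shut it drops into a floor hole just in front of the lift's straight edge (2 mm free), so it locks the leaf and traps the lift.
- pin_top (a point): Middle of the top of the lock pin's mushroom head (19 mm in diameter), on the leaf's middle line 95 mm from the hinge axis; z is the outward normal. It stands 36 mm from the leaf's mid-plane when proud, 20 mm when pressed: with the leaf shut 76 mm, then 60 mm above the bench.
- spare_lift_a: Bystander: spare leather heel lift 65 x 69 x 10 mm on the bench left of the jig. Origin: middle of its underside.
- spare_lift_b: Bystander: dark spare heel lift 65 x 67 x 10 mm on the bench left of the jig. Origin: middle of its underside.
- marker: Bystander: capped felt marker 131 mm long, 18 mm thick, lying right of the jig. Origin: middle of its underside.
- spool_a: Bystander: wooden thread spool 40 mm in diameter, 50 mm high, standing at the back. Origin: middle of its underside.
- spool_b: Bystander: another thread spool of the same size at the back. Origin: middle of its underside.
- work_shoe: Bystander: white canvas shoe 280 x 101 x 95 mm standing across the back of the bench. Origin: middle of its underside.
Not all that is in view belongs to the job. Leave any blue look-alike of the heel_lift alone.

How it is judged:
By the outcome, as a careful person would: the job done as asked, in the order asked, and still so for the second after the job is handed in, with the robot touching nothing.
It also fails if it takes over 48 s, if anything falls off the work surface, if the arm or the gripper's body presses on something with over 40 N, if the wrist force passes 120 N, or if a joint passes its speed limit or range.

ROBOT

A 6-joint arm with a two-finger parallel gripper is mounted at the origin on a cart in front of the work surface, level with it; the furniture and walls round the work are solid. World frame = base frame: x ahead of the robot, y to its left, z up, the work surface at z = 0. Lengths are in mm, angles in rad, forces in N, time in s.
With the tool pointing down it reaches from about 300 to 775 mm from the base axis. Payload 14.6 kg.
Tool frame: the origin (TCP) lies midway between the tips of the shut fingers; the grasp point (between the pads) lies 19 mm behind it; y points along the fingers, x is the direction in which the jaws open and shut, and the axes are right-handed (so a half turn about y gives the same grasp; the last joint's range is limited). The gripper opens to 94 mm and grips with 3 to 60 N. Pads are 16 mm wide; open, the fingers measure 119 mm over their backs; the gripper's body (75 mm by 177 mm) begins 78 mm behind the grasp point.
Start: joints at [1.254, 0.3, 1.521, -0, 1.321, -0.067], TCP at [135.963, 532.919, 205.446] pointing down, gripper open.
Joint ranges: [-3.03, 3.03], [-0.79, 2.21], [0.23, 2.52], [-1.04, 4.18], [0, 3.07], [-2.55, 2.55]. Speed limits (rad/s): [2.22, 2.22, 2.57, 3.14, 3.14, 3.14].

INTERFACE

Orientations are given as [roll, pitch, yaw] about the fixed x, y, z axes, in that order (R = Rz(yaw) Ry(pitch) Rx(roll)).
In Python, from cell import manip gives the robot as it stands.
- The arm moves only by the tool servo_tool, never from a script. Its argument "commands" is a list of rows, each an object with "dp": the shift along the tool's x, y, z in mm, a list of three; "turn": the turn, a rotation vector about the tool's x, y, z in degrees, a list of three. A call has 1 to 5 rows; each row is the pose to reach, as a shift and turn from the pose measured when the call began, along the tool's axes at that moment; what a row does not reach only later rows make up. A row lasts 1/12 s, in which the tool goes at most 41.7 mm and 7.16 degrees, less where a joint would pass 70% of its speed; a pose out of reach is approached as far as the arm can. A call with a gripper value outside its range is refused whole. "grip" is the gripper command: -1 is fully open, 1 is shut, values between are in proportion, set as the call begins (left out, the last holds). The fingers move at their own pace and stop on an object; "force" is the grip in N (left out, the last holds). Time passes only in rows, so rows that repeat a pose let the fingers close. It gives the time, the measured TCP pose, the force and the opening at its end, in the units of the state.
- manip.read_state(): the state, without advancing time (a new reading comes with each control period).
- manip.camera(name): name is "side" or "top" or "wrist"; returns a dict with "img" (480x640x3 uint8, red, green, blue), "depth" (480x640 float32, mm along the optical axis (not along the pixel's ray), 0 where there is no reading), "K" (3x3 intrinsics, pixels), "R" (3x3) and "t" (3): a world point X has camera coordinates R X + t; the wrist camera has in their place "hand_eye" (4x4, takes a point from camera to tool coordinates, whose origin is the TCP and whose axes are the tool frame's). Camera axes: x right, y down, z forward; pixel columns grow to the right and rows downward; lengths in mm; the calibration is good to about 2 mm. The wrist camera is an equidistant fisheye: a pixel r from the principal point sees the ray r / f radians off the axis. A picture is of the moment at which its call begins: read the wrist's pose just before it.
- manip.sign_off(): hands the job in, once; it reports no verdict.
The state is a dict: "clock": time; "joints": joint angles; "qd": joint speeds; "effort": joint torques, N m; "eef_pos": TCP position; "eef_rot": TCP orientation; "wrist_force": force on the tool from outside, world axes, zero at the start; "moment": the same for the moment, N m; "finger_gap": finger opening in mm.
Only numpy, scipy, OpenCV 4.12 (cv2) and the standard library are available. Lean on these libraries where they do the work, as an engineer would, in place of code of your own. Each camera call takes 0.05 s, during which the arm holds its last target.

## Working session

There is one attempt and no reset: what is moved stays moved. The work goes in short steps, Python scripts to look and compute and a tool call to move; the robot and the scene stay as the last step left them, time stands still between calls to the robot, and variables do not carry over. Pictures are saved under pics/ and viewed, and the job is handed in when it is done.

Besides the shell and the picture viewer there is one more tool, called after "Emit:" as name(argument=value, ...) on one line, values as JSON. servo_tool: Moves the arm, as the interface text tells. Its arguments: {"type":"object","properties":{"commands":{"type":"array","items":{"type":"object","properties":{"dp":{"type":"array","items":{"type":"number"}},"turn":{"type":"array","items":{"type":"number"}}}}},"grip":{"type":"number"},"force":{"type":"number"}},"required":["commands"]}

```bash
mkdir -p pics; ls; cat > h.py <<'E'
import numpy as np,cv2
from cell import manip
from scipy.spatial.transform import Rotation as Ro
def snap(n,f):
    c=manip.camera(n); cv2.imwrite('pics/'+f+'.png',c['img'][:,:,::-1]); np.savez('pics/'+f+'.npz',**{k:np.array(v) for k,v in c.items()}); return c
def px(c,u,v,d=None):
    K=c['K']; 
    if d is None: d=np.median([x for x in c['depth'][v-1:v+2,u-1:u+2].ravel() if x>0])
    p=np.array([(u-K[0,2])/K[0,0]*d,(v-K[1,2])/K[1,1]*d,d]); return c['R'].T@(p-c['t'])
def pz(c,u,v,z):
    K=c['K']; r=c['R'].T@np.array([(u-K[0,2])/K[0,0],(v-K[1,2])/K[1,1],1]); o=-c['R'].T@c['t']; return o+r*(z-o[2])/r[2]
def proj(c,X):
    p=c['R']@np.array(X)+c['t']; q=c['K']@p; return q[:2]/q[2]
E
python3 - <<'E'
from h import *
print(manip.read_state())
snap('side','s0');snap('top','t0')
E
```

```text
pics
{'clock': 0.0, 'joints': array([ 1.25440528e+00,  3.00501663e-01,  1.52160383e+00,  1.09053458e-05,
        1.32071212e+00, -6.66129452e-02]), 'qd': array([ 0.00181105, -0.00076749,  0.00075506,  0.00074313, -0.00055227,
       -0.00055671]), 'effort': array([ 1.82052067e-03, -5.31812632e+01, -3.52729011e+01,  7.09197437e-02,
        2.45045620e-02, -8.44087458e-05]), 'eef_pos': array([135.87472388, 532.66704966, 204.85995175]), 'eef_rot': array([-1.57070425e+00,  1.22153250e-03,  1.32101558e+00]), 'wrist_force': array([ 0.54540469, -0.05263074,  0.97184478]), 'moment': array([-0.03324776,  0.07567634,  0.01957143]), 'finger_gap': 93.81922093318836}
```

View pics/s0.png

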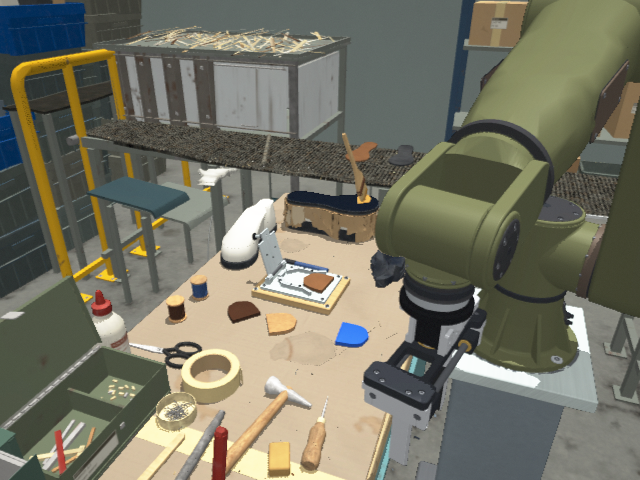

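View pics/t0.png

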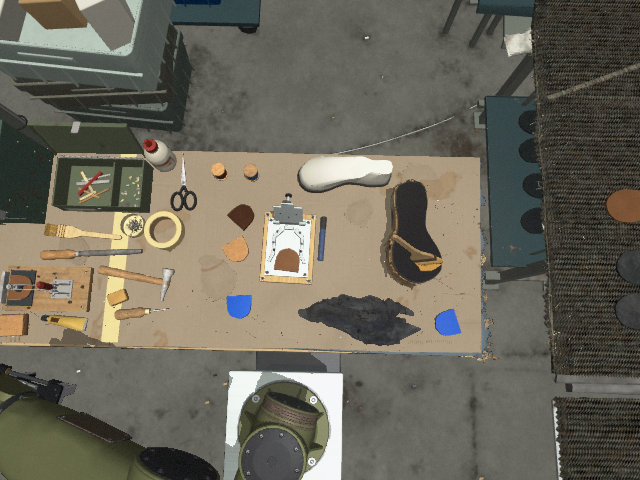

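```bash
python3 - <<'E'
import cv2
a=cv2.imread('pics/t0.png'); b=cv2.resize(a[180:300,230:350],None,fx=5,fy=5,interpolation=cv2.INTER_CUBIC); cv2.imwrite('pics/t0c.png',b)
a=cv2.imread('pics/s0.png'); b=cv2.resize(a[220:320,240:360],None,fx=6,fy=6,interpolation=cv2.INTER_CUBIC); cv2.imwrite('pics/s0c.png',b)
E
```

```text
(no output)
```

View pics/t0c.png

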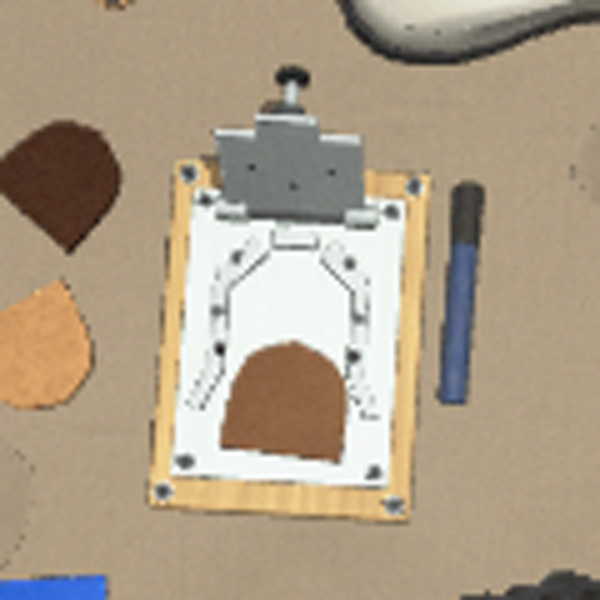

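View pics/s0c.png

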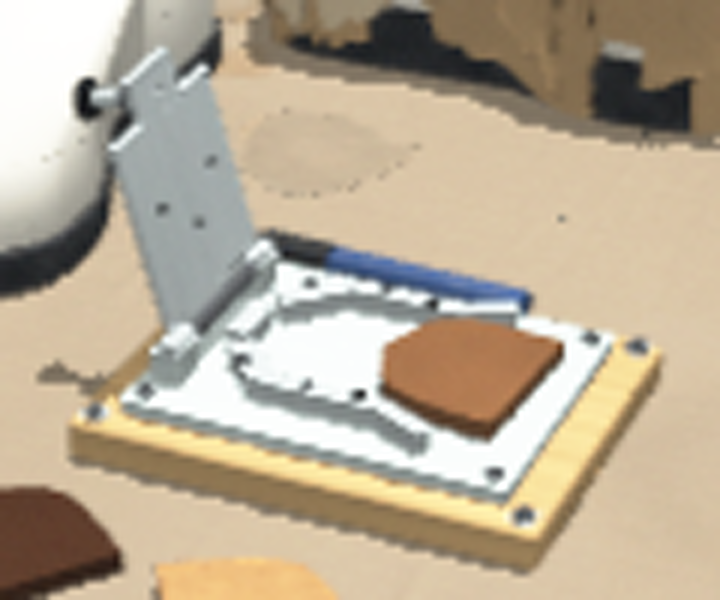

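```bash
python3 - <<'E'
from h import *
c=dict(np.load('pics/t0.npz'))
f=lambda u,v,z: pz(c,230+(u-2)/5,180+(v-2)/5,z)
C=[f(*p,18) for p in [(175,160),(431,175),(409,521),(150,503)]]
S=[f(*p,18) for p in [(189,173),(415,186),(394,505),(162,491)]]
P=[f(*p,26) for p in [(204,200),(392,211),(374,472),(184,461)]]
for A in (C,S,P):
    A=np.array(A); print(A.round(1)[:,:2]); print('side',[np.linalg.norm(A[i]-A[(i+1)%4]).round(1) for i in range(4)], A.mean(0).round(1))
    far=(A[0]+A[1])/2; near=(A[2]+A[3])/2; d=far-near; print('yaw',np.degrees(np.arctan2(d[1],d[0])), 'yaw2',np.degrees(np.arctan2(*(A[0]-A[1])[[1,0]]))-90)
print('lift top edge',f(221,447,36),f(340,463,36),'apex',f(293,341,36))
for p in [(232,210),(362,217)]: print('knuckle',f(*p,43))
for u,v in [(289,185),(293,75),(291,105)]:
    x=int(round(230+(u-2)/5));y=int(round(180+(v-2)/5)); print(x,y,px(c,x,y))
print('cam',-c['R'].T@c['t'])
# plane floor check
print(px(c,230+290//5,180+300//5), px(c,230+290//5,180+400//5))
E
```

```text
[[601.2  78.4]
 [595.6 -71.4]
 [393.8 -63.9]
 [400.8  83.9]]
side [np.float64(149.9), np.float64(201.9), np.float64(147.9), np.float64(200.5)] [497.9   6.7  18. ]
yaw -1.8396927206736249 yaw2 -2.152686936211765
[[593.6  69.9]
 [588.8 -62.2]
 [402.7 -55.1]
 [407.8  77.3]]
side [np.float64(132.2), np.float64(186.2), np.float64(132.6), np.float64(186.0)] [498.2   7.5  18. ]
yaw -2.2357961135259004 yaw2 -2.087378459831328
[[576.1  59.5]
 [572.  -49.5]
 [420.5 -43.5]
 [424.4  64.6]]
side [np.float64(109.1), np.float64(151.6), np.float64(108.2), np.float64(151.7)] [498.2   7.8  26. ]
yaw -2.0835172693898225 yaw2 -2.1390574444459247
lift top edge [431.79645199  42.79910153  36.        ] [424.24307638 -24.63209605  36.        ] apex [493.15808885   4.30374939  36.        ]
knuckle [566.99290374  41.27477502  43.        ]
knuckle [564.56946356 -33.12477315  43.        ]
287 217 [574.68526021   7.87157589  72.69683724]
288 195 [623.19657456   2.66784628 129.10212951]
288 201 [604.9590725    1.5678198  135.35846079]
cam [ 294.20652241  -99.07719789 1364.38570613]
[517.65522864   6.62259124  23.86767372] [458.25446642   3.6524932   35.84732505]
```

```bash
cat >> h.py <<'E'
O=np.array([512.2,7.1,0]); YJ=np.radians(-2.1)
ex=np.array([np.cos(YJ),np.sin(YJ),0]); ey=np.array([-np.sin(YJ),np.cos(YJ),0])
def J(x,y,z): return O+x*ex+y*ey+np.array([0,0,z])
def st():
    s=manip.read_state(); d=s['eef_pos']-O
    R=Ro.from_euler('xyz',s['eef_rot']).as_matrix()
    print('t %.2f jig TCP %.1f %.1f %.1f rot %s F(jig) %.2f %.2f %.2f gap %.1f'%(s['clock'],d@ex,d@ey,s['eef_pos'][2],np.degrees(s['eef_rot']).round(2),s['wrist_force']@ex,s['wrist_force']@ey,s['wrist_force'][2],s['finger_gap'])); return s,R
def go(x,y,z):
    s,R=st(); T=Ro.from_euler('xyz',[-np.pi/2,0,np.pi/2+YJ]).as_matrix()
    print('dp',(R.T@(J(x,y,z)-s['eef_pos'])).round(1),'turn',np.degrees(Ro.from_matrix(R.T@T).as_rotvec()).round(2))
E
python3 -c "
from h import *
go(-105,0,110)"
```

```text
t 0.10 jig TCP -395.3 511.5 205.0 rot [-9.000e+01  6.000e-02  7.569e+01] F(jig) -0.87 0.66 -0.00 gap 93.9
dp [-438.4   95.4 -391.9] turn [-1.000e-02 -1.221e+01 -6.000e-02]
```

Emit:
servo_tool(commands=[{"dp": [-438.4, 95.4, -391.9], "turn": [0, -12.2, 0]}, {"dp": [-438.4, 95.4, -391.9], "turn": [0, -12.2, 0]}, {"dp": [-438.4, 95.4, -391.9], "turn": [0, -12.2, 0]}, {"dp": [-438.4, 95.4, -391.9], "turn": [0, -12.2, 0]}, {"dp": [-438.4, 95.4, -391.9], "turn": [0, -12.2, 0]}], grip=0.36)

```text
clock: 0.52
eef_pos: [231.0, 348.6, 171.5]
eef_rot: [-1.57, 0.001, 1.535]
wrist_force: [0.6, 0.3, 0.5]
finger_gap: 64.1
```

```bash
python3 -c "
from h import *
go(-105,0,110)"
```

```text
t 0.52 jig TCP -293.5 330.9 171.5 rot [-8.998e+01  7.000e-02  8.792e+01] F(jig) 0.56 0.35 0.45 gap 64.1
dp [-331.    61.9 -188.4] turn [-0.02  0.02 -0.07]
```

Emit:
servo_tool(commands=[{"dp": [-331, 61.9, -188.4]}, {"dp": [-331, 61.9, -188.4]}, {"dp": [-331, 61.9, -188.4]}, {"dp": [-331, 61.9, -188.4]}, {"dp": [-331, 61.9, -188.4]}])

```text
$.commands[0]: bad value
```

```bash
python3 -c "
from h import *
go(-105,0,110)"
```

```text
t 0.52 jig TCP -293.5 330.9 171.5 rot [-8.998e+01  7.000e-02  8.792e+01] F(jig) 0.56 0.35 0.45 gap 64.1
dp [-331.    61.9 -188.4] turn [-0.02  0.02 -0.07]
```

Turn is needed in every row.

Emit:
servo_tool(commands=[{"dp": [-331, 61.9, -188.4], "turn": [0, 0, 0]}, {"dp": [-331, 61.9, -188.4], "turn": [0, 0, 0]}, {"dp": [-331, 61.9, -188.4], "turn": [0, 0, 0]}, {"dp": [-331, 61.9, -188.4], "turn": [0, 0, 0]}, {"dp": [-331, 61.9, -188.4], "turn": [0, 0, 0]}])

```text
clock: 0.93
eef_pos: [325.9, 166.1, 138.5]
eef_rot: [-1.571, 0.001, 1.535]
wrist_force: [0.7, 1.6, -0.5]
finger_gap: 31.4
```

```bash
python3 -c "
from h import *
go(-105,0,110)"
```

```text
t 0.93 jig TCP -192.0 152.1 138.5 rot [-9.000e+01  6.000e-02  8.795e+01] F(jig) 0.66 1.64 -0.52 gap 31.4
dp [-152.1   28.6  -86.9] turn [-0.    0.05 -0.06]
```

Emit:
servo_tool(commands=[{"dp": [-152, 28.5, -87], "turn": [0, 0, 0]}, {"dp": [-152, 28.5, -87], "turn": [0, 0, 0]}, {"dp": [-152, 28.5, -87], "turn": [0, 0, 0]}, {"dp": [-152, 28.5, -87], "turn": [0, 0, 0]}, {"dp": [-152, 28.5, -87], "turn": [0, 0, 0]}])

```text
clock: 1.35
eef_pos: [408.5, 7.2, 109.3]
eef_rot: [-1.57, 0.002, 1.532]
wrist_force: [0.1, 0.1, 0.1]
finger_gap: 30.0
```

```bash
python3 -c "
from h import *
go(-105,0,30)
snap('wrist','w1')
c=snap('top','t1')
cv2.imwrite('pics/t1c.png',cv2.resize(c['img'][180:300,230:350,::-1],None,fx=5,fy=5,interpolation=cv2.INTER_CUBIC))
c=snap('side','s1')
cv2.imwrite('pics/s1c.png',cv2.resize(c['img'][200:320,240:400,::-1],None,fx=5,fy=5,interpolation=cv2.INTER_CUBIC))
"
```

```text
t 1.35 jig TCP -103.7 -3.7 109.3 rot [-89.97   0.09  87.78] F(jig) 0.11 0.09 0.10 gap 30.0
dp [ 3.8 79.3  1.3] turn [-0.03 -0.12 -0.09]
```

View pics/w1.png

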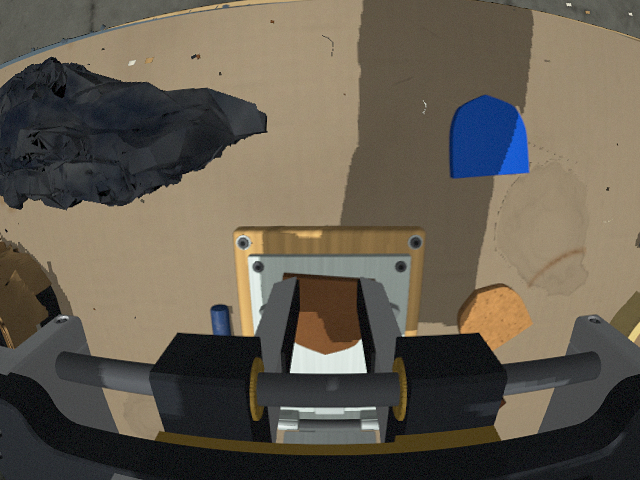

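View pics/s1c.png

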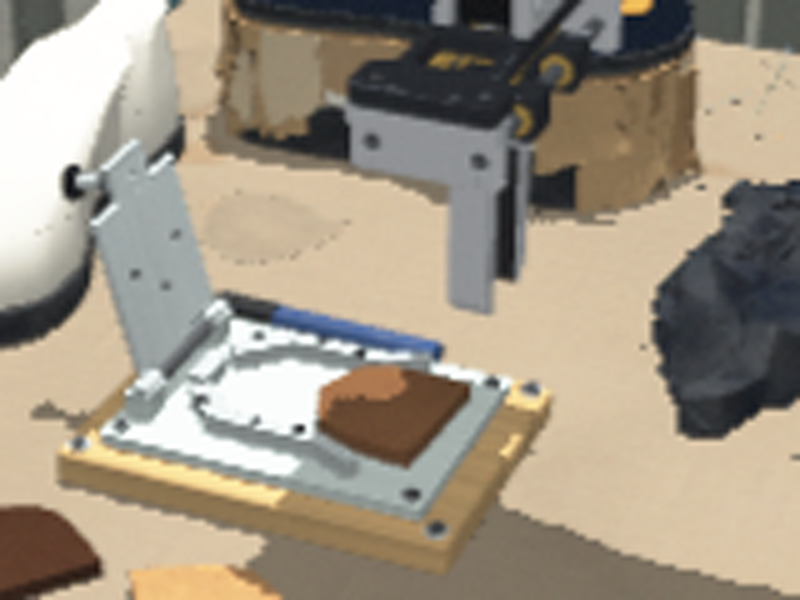

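Emit:
servo_tool(commands=[{"dp": [3.8, 40, 2], "turn": [0, 0, 0]}, {"dp": [3.8, 60, 2], "turn": [0, 0, 0]}, {"dp": [3.8, 78, 2], "turn": [0, 0, 0]}, {"dp": [3.8, 78, 2], "turn": [0, 0, 0]}])

```text
clock: 1.83
eef_pos: [403.0, 15.8, 29.5]
eef_rot: [-1.565, 0.001, 1.534]
wrist_force: [-0.3, 0.3, -0.8]
finger_gap: 29.9
```

```bash
python3 -c "
from h import *
go(-60,0,31)
c=snap('side','s2')
cv2.imwrite('pics/s2c.png',cv2.resize(c['img'][200:320,240:400,::-1],None,fx=5,fy=5,interpolation=cv2.INTER_CUBIC))
"
```

```text
t 1.83 jig TCP -109.5 4.7 29.5 rot [-8.966e+01  4.000e-02  8.792e+01] F(jig) -0.28 0.33 -0.79 gap 29.9
dp [ -4.7  -1.8 -49.5] turn [-0.34  0.02 -0.04]
```

View pics/s2c.png

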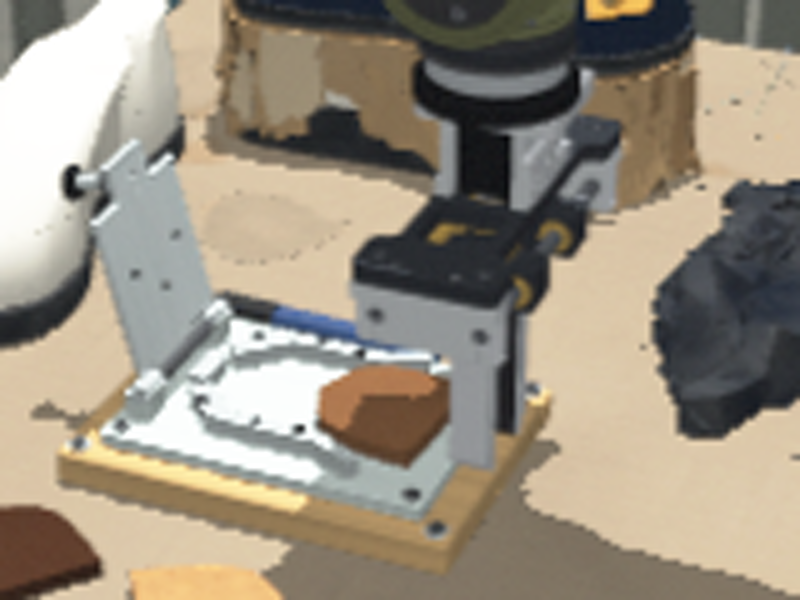

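Emit:
servo_tool(commands=[{"dp": [-3, -1.3, -4], "turn": [-0.3, 0, 0]}, {"dp": [-4, -1.3, -8], "turn": [-0.3, 0, 0]}, {"dp": [-4.5, -1.3, -14], "turn": [-0.3, 0, 0]}, {"dp": [-4.5, -1.3, -20], "turn": [-0.3, 0, 0]}, {"dp": [-4.5, -1.3, -26], "turn": [-0.3, 0, 0]}])

```text
clock: 2.3
eef_pos: [430.8, 10.1, 32.9]
eef_rot: [-1.573, 0.001, 1.534]
wrist_force: [-0.2, -0.1, 0.2]
finger_gap: 29.9
```

```bash
python3 -c "
from h import *
go(-55,0,31)
"
```

```text
t 2.30 jig TCP -81.4 0.0 32.9 rot [-9.013e+01  5.000e-02  8.790e+01] F(jig) -0.22 -0.06 0.21 gap 29.9
dp [ -0.    2.  -26.4] turn [ 0.13 -0.   -0.05]
```

Emit:
servo_tool(commands=[{"dp": [0, 1.5, -5], "turn": [0.1, 0, 0]}, {"dp": [0, 1.5, -10], "turn": [0.1, 0, 0]}, {"dp": [0, 1.5, -15], "turn": [0.1, 0, 0]}, {"dp": [0, 1.5, -20], "turn": [0.1, 0, 0]}, {"dp": [0, 1.5, -24], "turn": [0.1, 0, 0]}])

```text
clock: 2.72
eef_pos: [455.3, 9.2, 31.4]
eef_rot: [-1.571, 0.001, 1.534]
wrist_force: [0.2, 1.4, 0.4]
finger_gap: 29.9
```

```bash
python3 -c "
from h import *
go(-45,0,31)
c=snap('side','s3')
cv2.imwrite('pics/s3c.png',cv2.resize(c['img'][200:320,240:400,::-1],None,fx=5,fy=5,interpolation=cv2.INTER_CUBIC))
"
```

```text
t 2.72 jig TCP -56.9 -0.0 31.4 rot [-9.003e+01  5.000e-02  8.790e+01] F(jig) 0.13 1.39 0.45 gap 29.9
dp [  0.    0.4 -11.9] turn [ 0.03 -0.   -0.05]
```

View pics/s3c.png

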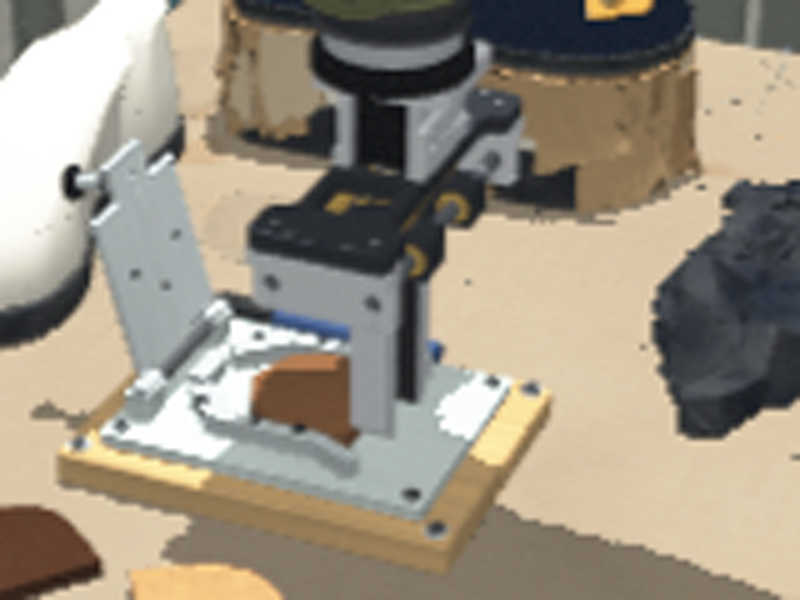

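Emit:
servo_tool(commands=[{"dp": [0, 0, -4], "turn": [0, 0, 0]}, {"dp": [0, 0, -7], "turn": [0, 0, 0]}, {"dp": [0, 0, -10], "turn": [0, 0, 0]}, {"dp": [0, 0, -12], "turn": [0, 0, 0]}, {"dp": [0, 0, -12], "turn": [0, 0, 0]}])

```text
clock: 3.18
eef_pos: [468.1, 8.7, 31.5]
eef_rot: [-1.572, 0.001, 1.534]
wrist_force: [1.0, -0.0, 0.2]
finger_gap: 30.2
```

```bash
python3 -c "
from h import *
go(-42,0,31)
"
```

```text
t 3.18 jig TCP -44.1 -0.0 31.5 rot [-9.006e+01  5.000e-02  8.789e+01] F(jig) 1.02 0.01 0.19 gap 30.2
dp [ 0.1  0.5 -2.1] turn [ 0.06 -0.01 -0.05]
```

Emit:
servo_tool(commands=[{"dp": [0, 0, -1], "turn": [0, 0, 0]}, {"dp": [0, 0, -2], "turn": [0, 0, 0]}, {"dp": [0, 0, -2], "turn": [0, 0, 0]}])

```text
clock: 3.43
eef_pos: [470.3, 8.6, 31.6]
eef_rot: [-1.572, 0.001, 1.534]
wrist_force: [0.2, -0.5, 0.2]
finger_gap: 29.6
```

```bash
python3 -c "
from h import *
go(-42,0,31)
"
```

```text
t 3.43 jig TCP -42.0 -0.0 31.6 rot [-9.007e+01  5.000e-02  8.790e+01] F(jig) 0.17 -0.48 0.22 gap 29.6
dp [0.  0.6 0. ] turn [ 0.07 -0.   -0.05]
```

Emit:
servo_tool(commands=[{"dp": [0, 0, -1], "turn": [0, 0, 0]}, {"dp": [0, 0, -1], "turn": [0, 0, 0]}])

```text
clock: 3.6
eef_pos: [471.1, 8.6, 31.5]
eef_rot: [-1.571, 0.001, 1.534]
wrist_force: [-0.6, 0.6, 0.6]
finger_gap: 30.1
```

Emit:
servo_tool(commands=[{"dp": [0, 0, -1], "turn": [0, 0, 0]}, {"dp": [0, 0, -1], "turn": [0, 0, 0]}])

```text
clock: 3.77
eef_pos: [471.3, 8.6, 31.3]
eef_rot: [-1.569, 0.001, 1.534]
wrist_force: [-5.2, 0.0, 2.5]
finger_gap: 29.7
```

```bash
python3 -c "
from h import *
st()
c=snap('wrist','w4'); c=snap('top','t4')
cv2.imwrite('pics/t4c.png',cv2.resize(c['img'][180:300,230:350,::-1],None,fx=5,fy=5,interpolation=cv2.INTER_CUBIC))
c=snap('side','s4')
cv2.imwrite('pics/s4c.png',cv2.resize(c['img'][240:315,270:370,::-1],None,fx=8,fy=8,interpolation=cv2.INTER_CUBIC))
st()
"
```

```text
t 3.77 jig TCP -40.9 -0.0 31.3 rot [-8.991e+01  5.000e-02  8.790e+01] F(jig) -5.18 -0.15 2.50 gap 29.7
t 3.92 jig TCP -40.9 -0.0 31.3 rot [-8.993e+01  4.000e-02  8.789e+01] F(jig) -4.91 -0.06 2.41 gap 30.1
```

View pics/s4c.png

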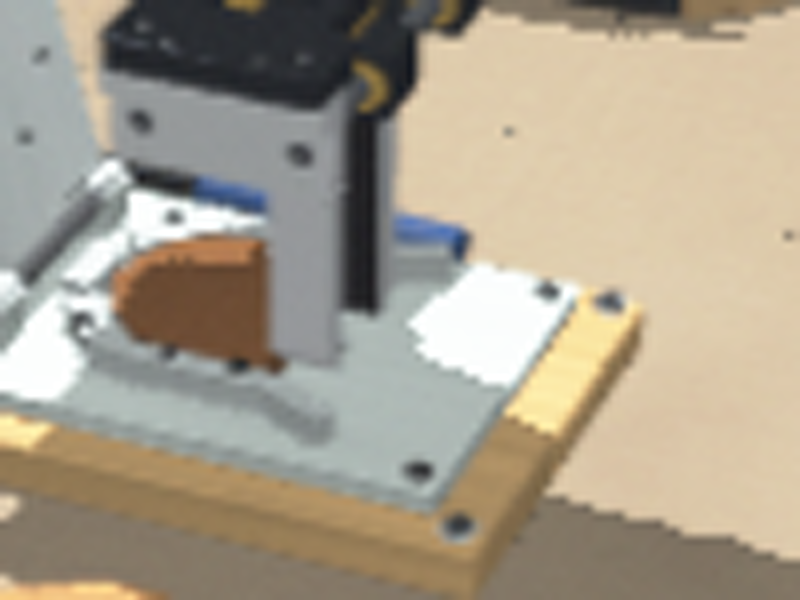

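Emit:
servo_tool(commands=[{"dp": [0, 0, 8], "turn": [0, 0, 0]}, {"dp": [0, 0, 18], "turn": [0, 0, 0]}, {"dp": [0, -25, 20], "turn": [0, 0, 0]}, {"dp": [0, -60, 20], "turn": [0, 0, 0]}, {"dp": [0, -100, 20], "turn": [0, 0, 0]}], grip=0.12)

```text
clock: 4.33
eef_pos: [450.0, 9.5, 131.5]
eef_rot: [-1.567, 0.001, 1.534]
wrist_force: [0.8, 0.1, -0.2]
finger_gap: 41.2
```

```bash
python3 -c "
from h import *
go(-60,0,215)
c=snap('wrist','w5')
c=snap('side','s5')
cv2.imwrite('pics/s5c.png',cv2.resize(c['img'][240:315,260:360,::-1],None,fx=8,fy=8,interpolation=cv2.INTER_CUBIC))
"
```

```text
t 4.33 jig TCP -62.2 0.1 131.5 rot [-8.977e+01  4.000e-02  8.790e+01] F(jig) 0.81 0.11 -0.21 gap 41.2
dp [ -0.1 -83.5  -1.9] turn [-0.23 -0.   -0.04]
```

View pics/s5c.png

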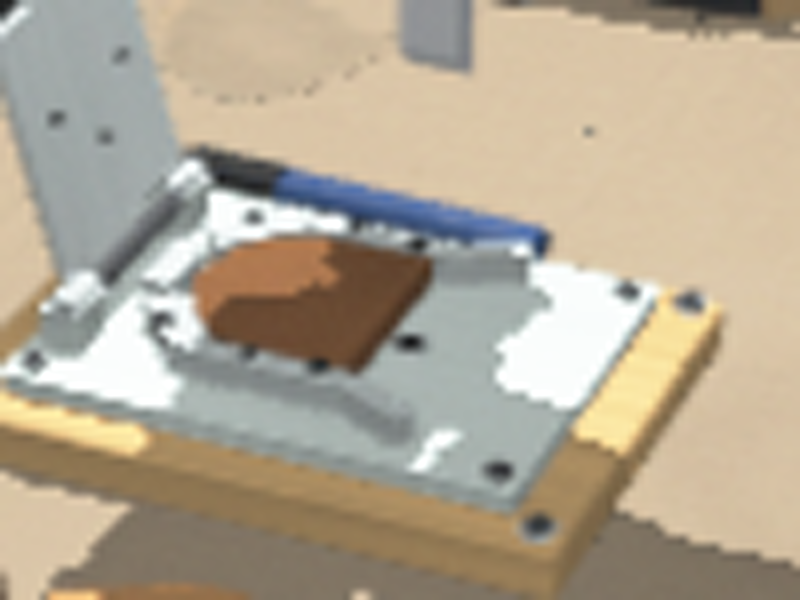

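View pics/w5.png

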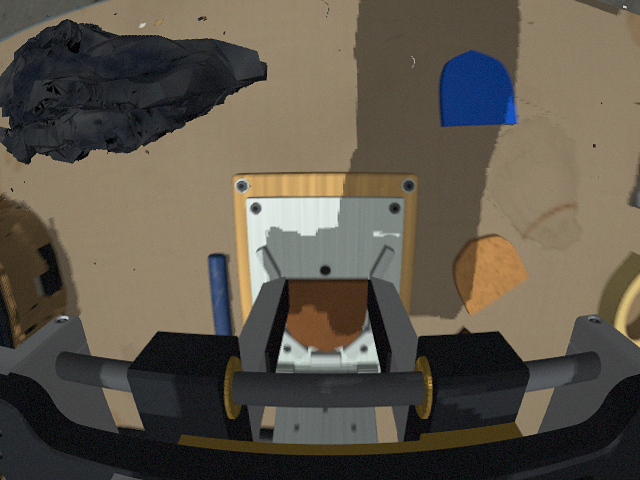

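Emit:
servo_tool(commands=[{"dp": [0, -30, 0], "turn": [-0.2, 0, 0]}, {"dp": [0, -70, 0], "turn": [-0.2, 0, 0]}, {"dp": [0, -75, -30], "turn": [-0.2, 0, 0]}, {"dp": [0, -75, -65], "turn": [-0.2, 0, 0]}, {"dp": [0, -75, -100], "turn": [-0.2, 0, 0]}])

```text
clock: 4.85
eef_pos: [554.3, 5.7, 213.2]
eef_rot: [-1.585, 0.001, 1.534]
wrist_force: [-0.0, -0.1, 0.3]
finger_gap: 41.2
```

```bash
python3 -c "
from h import *
go(105,0,200)
c=dict(np.load('pics/t0.npz'))
for u,v in [(302,178),(330,188),(375,185),(345,172)]:
    p=px(c,u,v); print((p-O)@ex,(p-O)@ey,p[2])
"
```

```text
t 4.85 jig TCP 42.1 0.2 213.2 rot [-9.081e+01  6.000e-02  8.791e+01] F(jig) -0.00 -0.14 0.31 gap 41.2
dp [ -0.1  14.1 -62.7] turn [ 0.81  0.01 -0.06]
184.2096398182534 -29.963731347089393 52.09976641818129
168.59868533701294 -112.26448690778446 18.968513258050287
185.6557718466248 -244.35458467130798 18.71809054976098
197.32512762157438 -151.8130927484154 89.94252987469359
```

Emit:
servo_tool(commands=[{"dp": [0, 5, -35], "turn": [0.8, 0, 0]}, {"dp": [0, 10, -63], "turn": [0.8, 0, 0]}, {"dp": [0, 14, -63], "turn": [0.8, 0, 0]}, {"dp": [0, 14, -63], "turn": [0.8, 0, 0]}])

```text
clock: 5.18
eef_pos: [617.2, 3.3, 197.3]
eef_rot: [-1.568, 0.001, 1.534]
wrist_force: [-0.7, 0.3, -0.1]
finger_gap: 41.6
```

```bash
python3 -c "
from h import *
go(105,0,108)
c=snap('top','t6')
cv2.imwrite('pics/t6c.png',cv2.resize(c['img'][150:270,230:350,::-1],None,fx=5,fy=5,interpolation=cv2.INTER_CUBIC))
c=snap('side','s6')
cv2.imwrite('pics/s6c.png',cv2.resize(c['img'][180:300,230:390,::-1],None,fx=5,fy=5,interpolation=cv2.INTER_CUBIC))
"
```

```text
t 5.18 jig TCP 105.0 0.1 197.3 rot [-8.982e+01  6.000e-02  8.790e+01] F(jig) -0.66 0.23 -0.10 gap 41.6
dp [-0.  89.3 -0.2] turn [-0.18  0.   -0.06]
```

View pics/s6c.png

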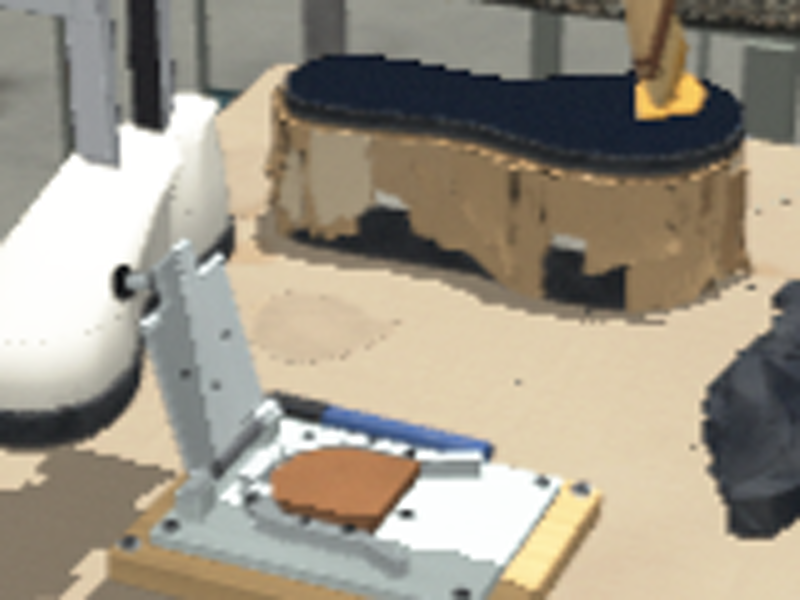

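Emit:
servo_tool(commands=[{"dp": [0, 15, 0], "turn": [-0.1, 0, 0]}, {"dp": [0, 30, 0], "turn": [-0.1, 0, 0]}, {"dp": [0, 45, 0], "turn": [-0.1, 0, 0]}, {"dp": [0, 50, 0], "turn": [-0.1, 0, 0]}, {"dp": [0, 50, 0], "turn": [-0.1, 0, 0]}])

```text
clock: 5.7
eef_pos: [615.6, 3.5, 149.4]
eef_rot: [-1.571, 0.001, 1.534]
wrist_force: [0.9, 0.8, 0.5]
finger_gap: 41.1
```

```bash
python3 -c "
from h import *
go(105,0,108)
c=snap('wrist','w7')
c=snap('side','s7')
cv2.imwrite('pics/s7c.png',cv2.resize(c['img'][180:300,230:390,::-1],None,fx=5,fy=5,interpolation=cv2.INTER_CUBIC))
"
```

```text
t 5.70 jig TCP 103.5 0.2 149.4 rot [-9.001e+01  6.000e-02  8.791e+01] F(jig) 0.87 0.82 0.54 gap 41.1
dp [-0.1 41.4 -1.5] turn [ 0.01  0.01 -0.06]
```

View pics/s7c.png

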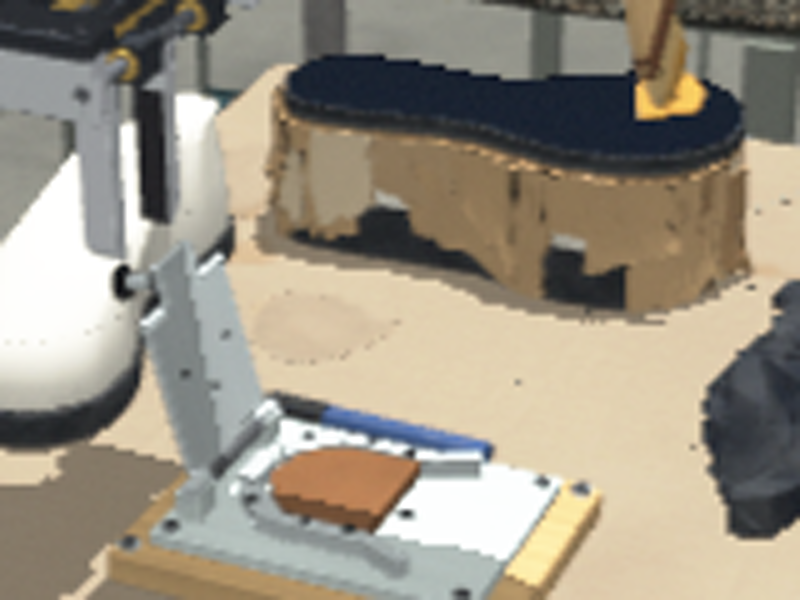

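View pics/w7.png

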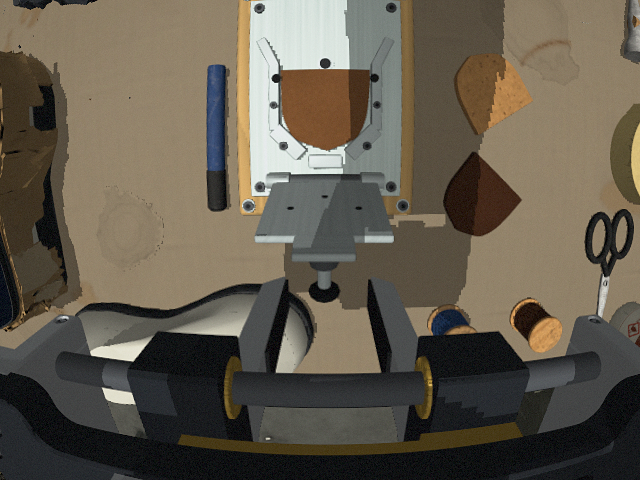

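Emit:
servo_tool(commands=[{"dp": [0, 12, 0], "turn": [0, 0, 0]}, {"dp": [0, 24, 0], "turn": [0, 0, 0]}, {"dp": [0, 35, 0], "turn": [0, 0, 0]}, {"dp": [0, 38, -5], "turn": [0, 0, 0]}, {"dp": [0, 38, 5], "turn": [0, 0, 0]}])

```text
clock: 6.22
eef_pos: [612.4, 3.4, 111.2]
eef_rot: [-1.572, 0.001, 1.534]
wrist_force: [0.1, -0.2, -0.2]
finger_gap: 41.3
```

```bash
python3 -c "
from h import *
go(92,0,112)
c=snap('side','s8')
cv2.imwrite('pics/s8c.png',cv2.resize(c['img'][180:300,230:390,::-1],None,fx=5,fy=5,interpolation=cv2.INTER_CUBIC))
"
```

```text
t 6.22 jig TCP 100.3 0.0 111.2 rot [-9.006e+01  6.000e-02  8.790e+01] F(jig) 0.13 -0.16 -0.18 gap 41.3
dp [-0.  -0.8  8.3] turn [ 0.06  0.   -0.06]
```

View pics/s8c.png

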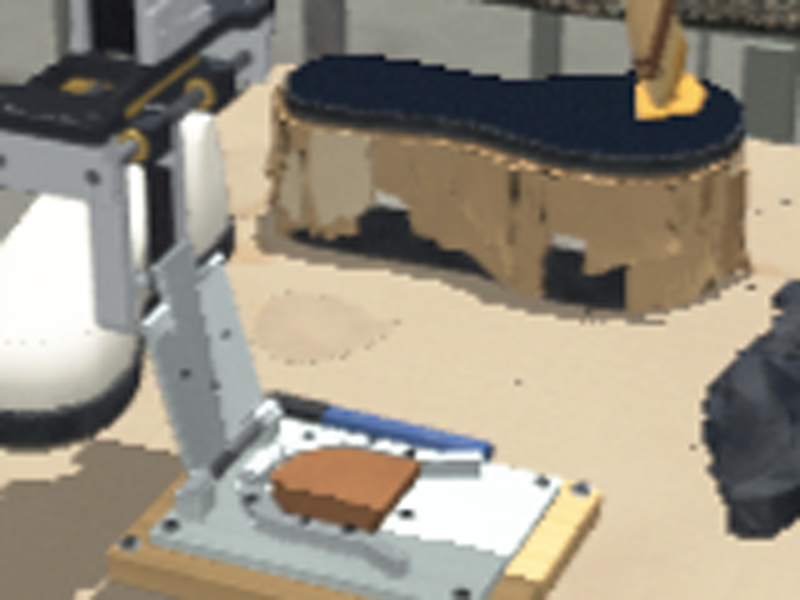

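```bash
cat >> h.py <<'E'
def leafT(deg,r=80):
    t=np.radians(deg); return (56-r*np.cos(t)+2.5*np.sin(t)+8, 0, 40.5+r*np.sin(t)+2.5*np.cos(t))
def sweep(degs,r=80):
    s,R=st()
    T=Ro.from_euler('xyz',[-np.pi/2,0,np.pi/2+YJ]).as_matrix()
    d=s['eef_pos']-O; x=d@ex-8-56; z=d[2]-40.5; print('tip angle',np.degrees(np.arctan2(z,-x)),'r',np.hypot(x,z))
    for g in degs: print(g,(R.T@(J(*leafT(g,r))-s['eef_pos'])).round(1),end=' ')
    print('turn',np.degrees(Ro.from_matrix(R.T@T).as_rotvec()).round(2))
E
python3 -c "
from h import *
sweep([108,106,104,101,98])"
```

```text
t 6.27 jig TCP 98.5 0.1 111.6 rot [-9.003e+01  6.000e-02  8.791e+01] F(jig) -0.30 -0.10 -0.77 gap 41.7
tip angle 115.87259769256927 r 79.07478394979123
108 [-0.1 -4.2  7.4] 106 [-0.1 -5.1 10. ] 104 [-0.1 -5.9 12.7] 101 [-0.1 -6.9 16.8] 98 [-0.1 -7.7 20.9] turn [ 0.03  0.01 -0.06]
```

Emit:
servo_tool(commands=[{"dp": [0, -2, 4], "turn": [0, 0, 0]}, {"dp": [0, -3, 8], "turn": [0, 0, 0]}, {"dp": [0, -4, 11], "turn": [0, 0, 0]}, {"dp": [0, -5, 14], "turn": [0, 0, 0]}, {"dp": [0, -5.5, 17], "turn": [0, 0, 0]}])

```text
clock: 6.68
eef_pos: [593.7, 4.2, 117.6]
eef_rot: [-1.572, 0.001, 1.534]
wrist_force: [1.2, -0.3, 0.1]
finger_gap: 41.1
```

```bash
python3 -c "
from h import *
sweep([99,96,93,90,87])"
```

```text
t 6.68 jig TCP 81.5 0.1 117.6 rot [-9.008e+01  6.000e-02  8.791e+01] F(jig) 1.18 -0.24 0.05 gap 41.1
tip angle 102.83072769655902 r 79.02797370369593
99 [-0.1 -1.6  2.6] 96 [-0.1 -2.3  6.7] 93 [-0.1 -2.7 10.9] 90 [-0.1 -3.  15. ] 87 [-0.1 -3.  19.2] turn [ 0.08  0.01 -0.06]
```

Emit:
servo_tool(commands=[{"dp": [0, -1, 3], "turn": [0, 0, 0]}, {"dp": [0, -1.5, 6], "turn": [0, 0, 0]}, {"dp": [0, -2, 9], "turn": [0, 0, 0]}, {"dp": [0, -2.5, 12], "turn": [0, 0, 0]}, {"dp": [0, -3, 15], "turn": [0, 0, 0]}])

```text
clock: 7.1
eef_pos: [578.4, 4.8, 120.6]
eef_rot: [-1.572, 0.001, 1.534]
wrist_force: [1.6, -0.2, -0.4]
finger_gap: 41.4
```

```bash
python3 -c "
from h import *
sweep([88,85,82,79,76])
c=snap('side','s9')
cv2.imwrite('pics/s9c.png',cv2.resize(c['img'][180:300,230:390,::-1],None,fx=5,fy=5,interpolation=cv2.INTER_CUBIC))
"
```

```text
t 7.10 jig TCP 66.2 0.1 120.6 rot [-9.008e+01  6.000e-02  8.791e+01] F(jig) 1.64 -0.18 -0.43 gap 41.4
tip angle 91.59734764365322 r 80.09071296566579
88 [-0.1  0.   2.5] 85 [-0.1  0.1  6.7] 82 [-0.1  0.5 10.9] 79 [-0.1  1.  15. ] 76 [-0.1  1.8 19.2] turn [ 0.08  0.01 -0.06]
```

View pics/s9c.png

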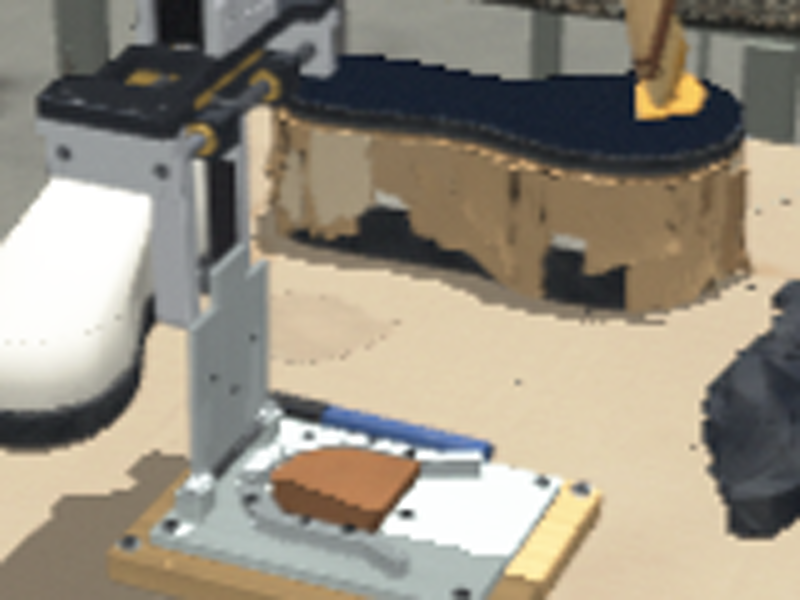

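Leaf is now upright and following. Continue the arc.

Emit:
servo_tool(commands=[{"dp": [0, 0, 3], "turn": [0, 0, 0]}, {"dp": [0, 0.1, 7], "turn": [0, 0, 0]}, {"dp": [0, 0.5, 11], "turn": [0, 0, 0]}, {"dp": [0, 1, 15], "turn": [0, 0, 0]}, {"dp": [0, 1.8, 19], "turn": [0, 0, 0]}])

```text
clock: 7.57
eef_pos: [558.7, 5.5, 118.9]
eef_rot: [-1.572, 0.001, 1.534]
wrist_force: [1.9, -0.6, -1.8]
finger_gap: 41.5
```

```bash
python3 -c "
from h import *
sweep([74,71,68,65,62])
"
```

```text
t 7.57 jig TCP 46.5 0.1 118.9 rot [-9.008e+01  6.000e-02  8.791e+01] F(jig) 1.91 -0.50 -1.77 gap 41.5
tip angle 77.43192797243142 r 80.28352612610202
74 [-0.1  0.8  2.2] 71 [-0.1  1.9  6.2] 68 [-0.1  3.2 10.2] 65 [-0.1  4.8 14.1] 62 [-0.1  6.5 17.9] turn [ 0.08  0.01 -0.06]
```

Emit:
servo_tool(commands=[{"dp": [0, 0.8, 3], "turn": [0, 0, 0]}, {"dp": [0, 1.9, 6.5], "turn": [0, 0, 0]}, {"dp": [0, 3.2, 10.2], "turn": [0, 0, 0]}, {"dp": [0, 4.8, 14.1], "turn": [0, 0, 0]}, {"dp": [0, 6.5, 17.9], "turn": [0, 0, 0]}])

```text
clock: 7.98
eef_pos: [540.4, 6.2, 112.2]
eef_rot: [-1.572, 0.001, 1.534]
wrist_force: [1.5, 0.1, 0.7]
finger_gap: 41.5
```

```bash
python3 -c "
from h import *
sweep([60,57,54,51,48])
c=snap('side','s10')
cv2.imwrite('pics/s10c.png',cv2.resize(c['img'][180:300,230:390,::-1],None,fx=5,fy=5,interpolation=cv2.INTER_CUBIC))
"
```

```text
t 7.98 jig TCP 28.2 0.1 112.2 rot [-9.008e+01  6.000e-02  8.791e+01] F(jig) 1.51 0.18 0.75 gap 41.5
tip angle 63.486142210386305 r 80.09678941808494
60 [-0.1  1.1  2.1] 57 [-0.1  3.2  5.7] 54 [-0.1  5.5  9.3] 51 [-0.1  7.9 12.7] 48 [-0.1 10.5 15.9] turn [ 0.08  0.01 -0.06]
```

View pics/s10c.png

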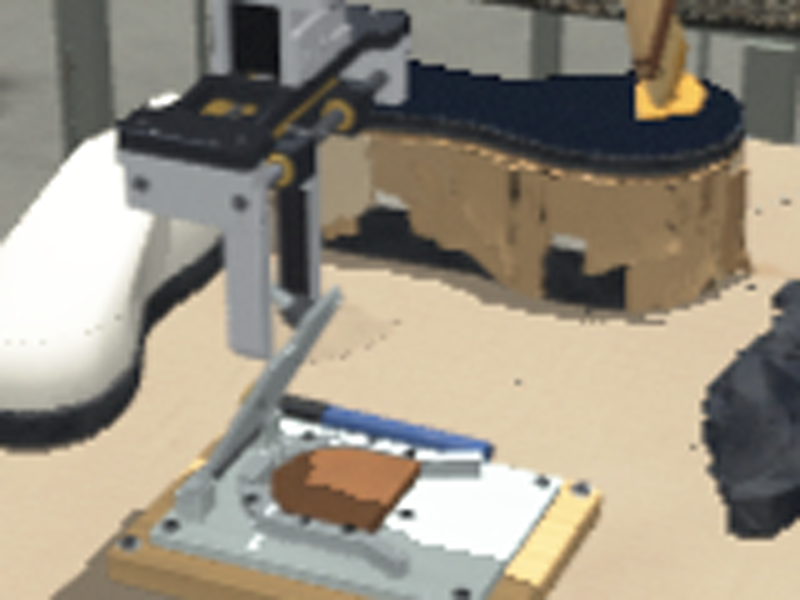

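Emit:
servo_tool(commands=[{"dp": [0, 1.1, 2.1], "turn": [0, 0, 0]}, {"dp": [0, 3.2, 5.7], "turn": [0, 0, 0]}, {"dp": [0, 5.5, 9.3], "turn": [0, 0, 0]}, {"dp": [0, 7.9, 12.7], "turn": [0, 0, 0]}, {"dp": [0, 10.5, 15.9], "turn": [0, 0, 0]}])

```text
clock: 8.45
eef_pos: [523.5, 6.8, 101.0]
eef_rot: [-1.571, 0.001, 1.534]
wrist_force: [1.5, -1.1, 0.3]
finger_gap: 41.4
```

```bash
python3 -c "
from h import *
sweep([46,43,40,37,34])
"
```

```text
t 8.45 jig TCP 11.3 0.1 101.0 rot [-9.003e+01  6.000e-02  8.792e+01] F(jig) 1.55 -1.02 0.35 gap 41.4
tip angle 48.95340576512727 r 80.25421914451341
46 [-0.1  1.2  1.1] 43 [-0.1  4.1  4.1] 40 [-0.1  7.2  7. ] 37 [-0.1 10.4  9.7] 34 [-0.1 13.7 12.2] turn [ 0.03  0.02 -0.06]
```

Emit:
servo_tool(commands=[{"dp": [0, 1.2, 1.1], "turn": [0, 0, 0]}, {"dp": [0, 4.1, 4.1], "turn": [0, 0, 0]}, {"dp": [0, 7.2, 7], "turn": [0, 0, 0]}, {"dp": [0, 10.4, 9.7], "turn": [0, 0, 0]}, {"dp": [0, 13.7, 12.2], "turn": [0, 0, 0]}])

```text
clock: 8.87
eef_pos: [511.0, 7.3, 87.0]
eef_rot: [-1.571, 0.001, 1.534]
wrist_force: [0.8, 0.4, 0.3]
finger_gap: 41.6
```

```bash
python3 -c "
from h import *
sweep([32,29,26,23,20])
"
```

```text
t 8.87 jig TCP -1.2 0.1 87.0 rot [-9.003e+01  6.000e-02  8.791e+01] F(jig) 0.82 0.45 0.35 gap 41.6
tip angle 35.48348541005502 r 80.06000785181875
32 [-0.1  2.   1.3] 29 [-0.1  5.5  3.6] 26 [-0.1  9.2  5.6] 23 [-0.1 12.9  7.5] 20 [-0.1 16.8  9.1] turn [ 0.03  0.01 -0.06]
```

Emit:
servo_tool(commands=[{"dp": [0, 2, 1.3], "turn": [0, 0, 0]}, {"dp": [0, 5.5, 3.6], "turn": [0, 0, 0]}, {"dp": [0, 9, 5.6], "turn": [0, 0, 0]}, {"dp": [0, 12.5, 7.4], "turn": [0, 0, 0]}, {"dp": [0, 16, 8.9], "turn": [0, 0, 0]}])

```text
clock: 9.28
eef_pos: [501.9, 7.6, 70.6]
eef_rot: [-1.571, 0.001, 1.534]
wrist_force: [0.3, 0.4, 1.2]
finger_gap: 41.1
```

```bash
python3 -c "
from h import *
sweep([19,17,15,13,11])
c=snap('side','s11')
cv2.imwrite('pics/s11c.png',cv2.resize(c['img'][200:320,240:400,::-1],None,fx=5,fy=5,interpolation=cv2.INTER_CUBIC))
"
```

```text
t 9.28 jig TCP -10.3 0.1 70.6 rot [-9.002e+01  6.000e-02  8.791e+01] F(jig) 0.24 0.43 1.20 gap 41.1
tip angle 22.040334837389583 r 80.16781311680292
19 [-0.1  1.7  0.5] 17 [-0.1  4.3  1.5] 15 [-0.1  7.   2.3] 13 [-0.1  9.7  3.1] 11 [-0.1 12.4  3.7] turn [ 0.02  0.01 -0.06]
```

View pics/s11c.png

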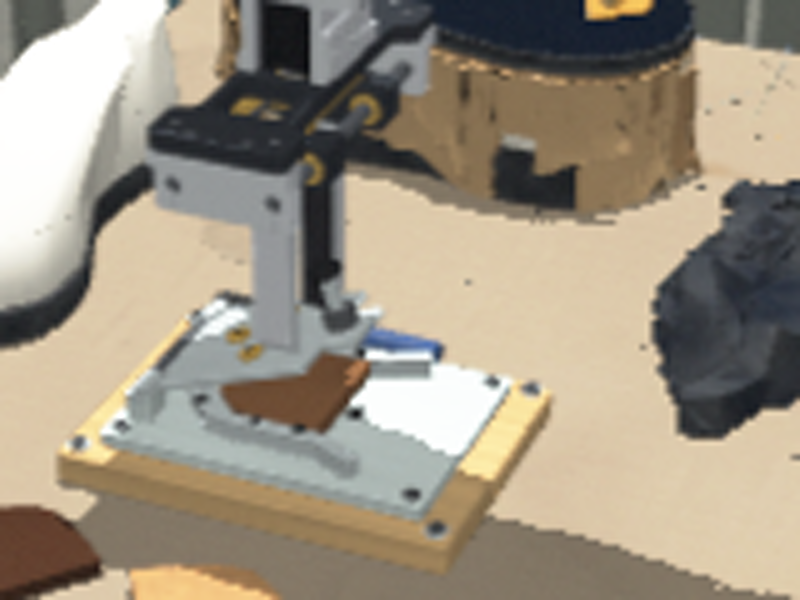

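Emit:
servo_tool(commands=[{"dp": [0, 2, 0.5], "turn": [0, 0, 0]}, {"dp": [0, 4.3, 1.4], "turn": [0, 0, 0]}, {"dp": [0, 7, 2.3], "turn": [0, 0, 0]}, {"dp": [0, 9.7, 3], "turn": [0, 0, 0]}, {"dp": [0, 12.4, 3.6], "turn": [0, 0, 0]}])

```text
clock: 9.75
eef_pos: [497.8, 7.7, 57.3]
eef_rot: [-1.57, 0.001, 1.534]
wrist_force: [0.4, -0.1, 0.7]
finger_gap: 41.3
```

```bash
python3 -c "
from h import *
sweep([10,8,6,4,3,2,1,0])
"
```

```text
t 9.75 jig TCP -14.5 0.1 57.3 rot [-8.996e+01  6.000e-02  8.792e+01] F(jig) 0.40 -0.07 0.75 gap 41.3
tip angle 12.087657029835288 r 80.24026894395612
10 [-0.1  0.4 -0.1] 8 [-0.1  3.2  0.4] 6 [-0.1  6.   0.8] 4 [-0.1  8.7  1.2] 3 [-0.1 10.1  1.3] 2 [-0.1 11.5  1.4] 1 [-0.1 12.9  1.5] 0 [-0.1 14.3  1.5] turn [-0.04  0.02 -0.06]
```

Emit:
servo_tool(commands=[{"dp": [0, 1.5, 0], "turn": [0, 0, 0]}, {"dp": [0, 3.5, 0.4], "turn": [0, 0, 0]}, {"dp": [0, 6, 0.8], "turn": [0, 0, 0]}, {"dp": [0, 8, 1.1], "turn": [0, 0, 0]}, {"dp": [0, 10, 1.3], "turn": [0, 0, 0]}])

```text
clock: 10.17
eef_pos: [496.4, 7.8, 47.1]
eef_rot: [-1.57, 0.001, 1.534]
wrist_force: [-0.1, -0.1, 2.3]
finger_gap: 41.6
```

Emit:
servo_tool(commands=[{"dp": [0, 1, 0], "turn": [0, 0, 0]}, {"dp": [0, 2, 0], "turn": [0, 0, 0]}, {"dp": [0, 2, 0], "turn": [0, 0, 0]}])

```text
clock: 10.42
eef_pos: [496.3, 7.8, 44.9]
eef_rot: [-1.57, 0.001, 1.534]
wrist_force: [-0.8, 1.2, 0.2]
finger_gap: 41.2
```

```bash
python3 -c "
from h import *
sweep([0])
"
```

```text
t 10.42 jig TCP -15.9 0.1 44.9 rot [-8.994e+01  6.000e-02  8.791e+01] F(jig) -0.89 1.16 0.18 gap 41.2
tip angle 3.1391926004723656 r 79.99572728448369
0 [-0.1  1.9  0.1] turn [-0.06  0.01 -0.06]
```

Emit:
servo_tool(commands=[{"dp": [0, 0.7, 0], "turn": [0, 0, 0]}, {"dp": [0, 1.3, 0], "turn": [0, 0, 0]}, {"dp": [0, 1.3, 0], "turn": [0, 0, 0]}])

```text
clock: 10.67
eef_pos: [496.3, 7.7, 43.5]
eef_rot: [-1.57, 0.001, 1.534]
wrist_force: [-1.0, -1.1, -0.4]
finger_gap: 41.5
```

Emit:
servo_tool(commands=[{"dp": [0, 0.6, 0], "turn": [0, 0, 0]}, {"dp": [0, 0.6, 0], "turn": [0, 0, 0]}])

```text
clock: 10.83
eef_pos: [496.4, 7.8, 43.2]
eef_rot: [-1.57, 0.001, 1.534]
wrist_force: [-2.3, 0.1, 4.6]
finger_gap: 41.3
```

Emit:
servo_tool(commands=[{"dp": [0, 0.5, 0], "turn": [0, 0, 0]}, {"dp": [0, 0.5, 0], "turn": [0, 0, 0]}])

```text
clock: 11.0
eef_pos: [496.5, 7.7, 43.2]
eef_rot: [-1.57, 0.001, 1.534]
wrist_force: [-2.6, 0.3, 7.1]
finger_gap: 41.5
```

Emit:
servo_tool(commands=[{"dp": [0, -10, 0], "turn": [0, 0, 0]}, {"dp": [0, -40, 0], "turn": [0, 0, 0]}, {"dp": [0, -65, 0], "turn": [0, 0, 0]}, {"dp": [0, -65, 0], "turn": [0, 0, 0]}])

```text
clock: 11.33
eef_pos: [498.6, 7.7, 113.2]
eef_rot: [-1.577, 0.001, 1.535]
wrist_force: [1.1, -0.3, 1.5]
finger_gap: 41.5
```

```bash
python3 -c "
from h import *
go(-39,0,95)
c=snap('top','t12')
cv2.imwrite('pics/t12c.png',cv2.resize(c['img'][180:300,230:350,::-1],None,fx=5,fy=5,interpolation=cv2.INTER_CUBIC))
c=snap('side','s12')
cv2.imwrite('pics/s12c.png',cv2.resize(c['img'][200:320,240:400,::-1],None,fx=5,fy=5,interpolation=cv2.INTER_CUBIC))
snap('wrist','w12')
"
```

```text
t 11.33 jig TCP -13.6 0.1 113.2 rot [-9.037e+01  7.000e-02  8.792e+01] F(jig) 1.08 -0.24 1.53 gap 41.5
dp [-0.1 18.  25.5] turn [ 0.37  0.02 -0.07]
```

View pics/s12c.png

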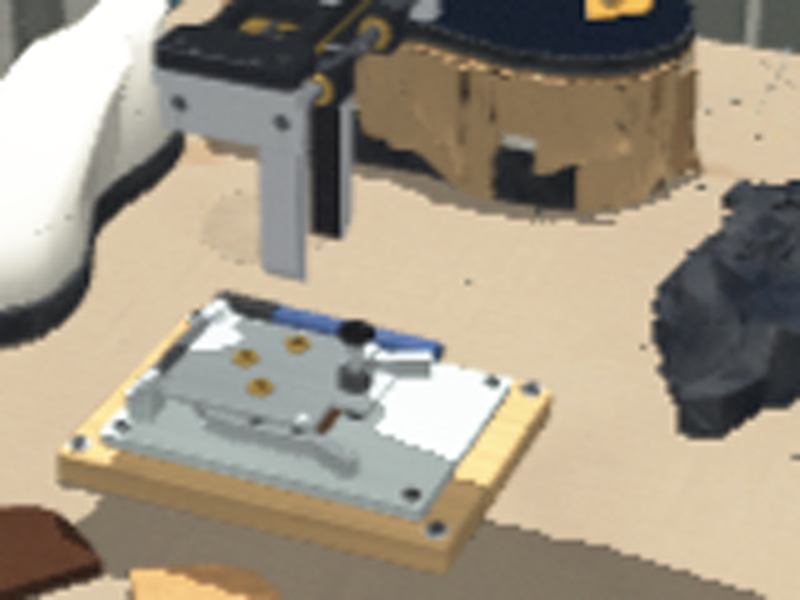

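View pics/w12.png

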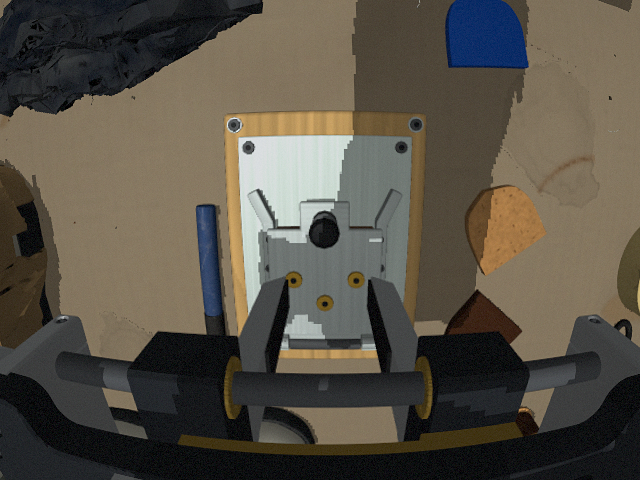

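Emit:
servo_tool(commands=[{"dp": [0, 0, 10], "turn": [0.3, 0, 0]}, {"dp": [0, 0, 25.5], "turn": [0.3, 0, 0]}, {"dp": [0, 0, 25.5], "turn": [0.3, 0, 0]}, {"dp": [0, 5, 25.5], "turn": [0.3, 0, 0]}, {"dp": [0, 10, 25.5], "turn": [0.3, 0, 0]}], grip=1, force=5)

```text
clock: 11.9
eef_pos: [471.0, 8.7, 97.6]
eef_rot: [-1.565, 0.001, 1.534]
wrist_force: [-0.5, -0.5, 0.1]
finger_gap: 11.7
```

```bash
python3 -c "
from h import *
go(-39,0,82)
c=dict(np.load('pics/t12.npz'))
print(proj(c,J(-39,0,76)))
"
```

```text
t 11.90 jig TCP -41.2 0.1 97.6 rot [-8.968e+01  6.000e-02  8.792e+01] F(jig) -0.48 -0.49 0.12 gap 11.7
dp [-0.1 15.6 -2.3] turn [-0.32  0.02 -0.06]
[285.35825585 252.74713339]
```

View pics/t12c.png

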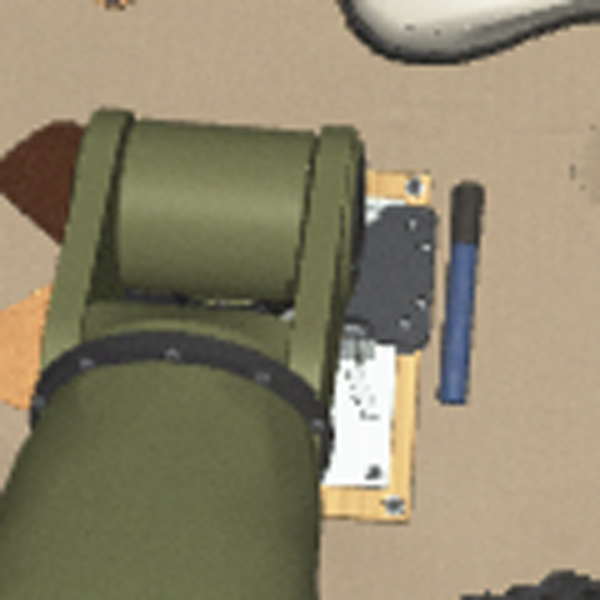

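Wait for the fingers to shut while settling to z=85.

Emit:
servo_tool(commands=[{"dp": [0, 0, -2], "turn": [-0.3, 0, 0]}, {"dp": [0, 5, -2], "turn": [-0.3, 0, 0]}, {"dp": [0, 10, -2], "turn": [-0.3, 0, 0]}, {"dp": [0, 12.5, -2], "turn": [-0.3, 0, 0]}, {"dp": [0, 12.5, -2], "turn": [-0.3, 0, 0]}])

```text
clock: 12.32
eef_pos: [472.6, 8.6, 84.3]
eef_rot: [-1.569, 0.001, 1.534]
wrist_force: [-0.2, -0.2, -0.8]
finger_gap: 0.6
```

```bash
python3 -c "
from h import *
go(-39,0,76)
c=snap('side','s13')
cv2.imwrite('pics/s13c.png',cv2.resize(c['img'][230:305,270:370,::-1],None,fx=8,fy=8,interpolation=cv2.INTER_CUBIC))
c=snap('wrist','w13')
cv2.imwrite('pics/w13c.png',cv2.resize(c['img'][150:350,200:440,::-1],None,fx=3,fy=3,interpolation=cv2.INTER_CUBIC))
"
```

```text
t 12.32 jig TCP -39.6 0.1 84.3 rot [-8.990e+01  6.000e-02  8.791e+01] F(jig) -0.20 -0.25 -0.78 gap 0.6
dp [-0.1  8.3 -0.6] turn [-0.1   0.01 -0.06]
```

View pics/s13c.png

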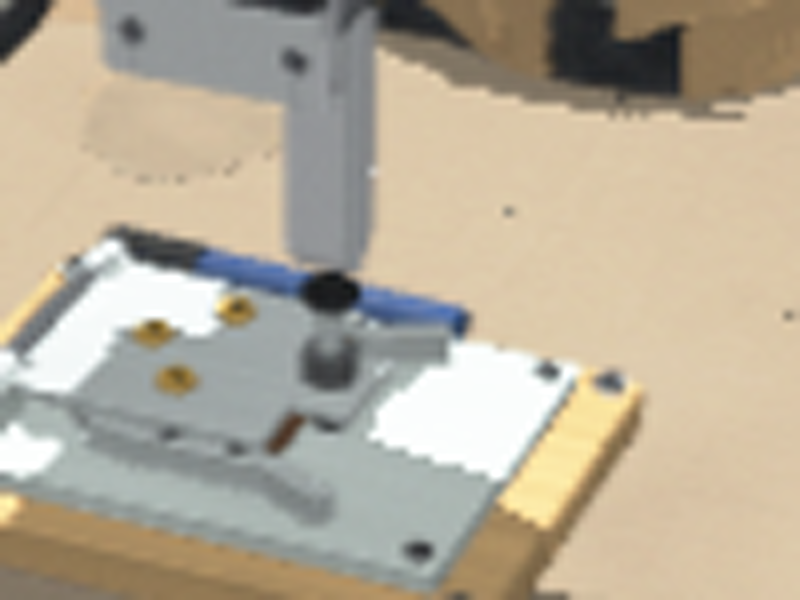

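View pics/w13c.png

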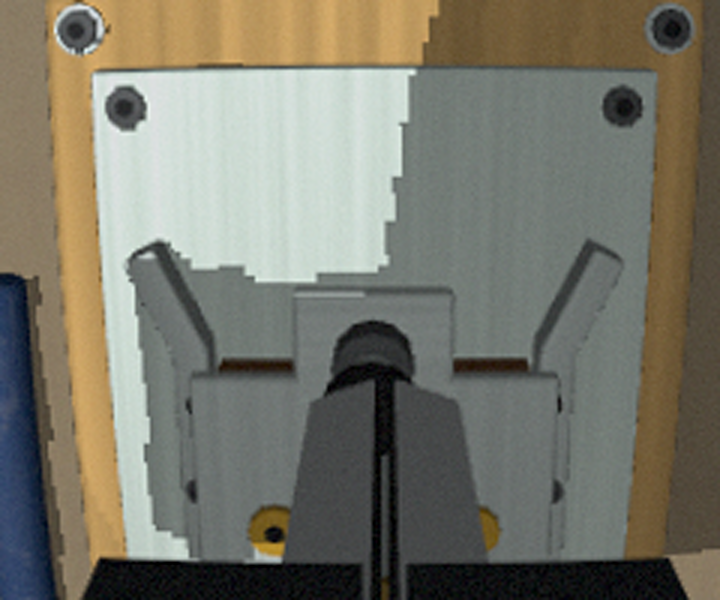

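Emit:
servo_tool(commands=[{"dp": [-2, 3, -0.5], "turn": [-0.1, 0, 0]}, {"dp": [-2, 6, -0.5], "turn": [-0.1, 0, 0]}, {"dp": [-2, 8, -0.5], "turn": [-0.1, 0, 0]}, {"dp": [-2, 10, -0.5], "turn": [-0.1, 0, 0]}, {"dp": [-2, 12, -0.5], "turn": [-0.1, 0, 0]}])

```text
clock: 12.83
eef_pos: [473.4, 6.6, 73.0]
eef_rot: [-1.572, 0.001, 1.534]
wrist_force: [-2.1, -0.1, 4.6]
finger_gap: 0.7
```

Emit:
servo_tool(commands=[{"dp": [0, 2, 0], "turn": [0, 0, 0]}, {"dp": [0, 4, 0], "turn": [0, 0, 0]}, {"dp": [0, 6, 0], "turn": [0, 0, 0]}, {"dp": [0, 6, 0], "turn": [0, 0, 0]}])

```text
clock: 13.17
eef_pos: [473.4, 6.5, 66.7]
eef_rot: [-1.572, 0.001, 1.534]
wrist_force: [-0.8, -0.3, 0.5]
finger_gap: 0.7
```

```bash
python3 -c "
from h import *
go(-39,-2,61)
"
```

```text
t 13.17 jig TCP -38.8 -2.0 66.7 rot [-9.006e+01  7.000e-02  8.791e+01] F(jig) -0.76 -0.32 0.47 gap 0.7
dp [-0.   5.7  0.3] turn [ 0.06  0.01 -0.07]
```

Emit:
servo_tool(commands=[{"dp": [0, 1.5, 0], "turn": [0, 0, 0]}, {"dp": [0, 3, 0], "turn": [0, 0, 0]}, {"dp": [0, 4.5, 0], "turn": [0, 0, 0]}, {"dp": [0, 5.5, 0], "turn": [0, 0, 0]}, {"dp": [0, 5.5, 0], "turn": [0, 0, 0]}])

```text
clock: 13.58
eef_pos: [473.4, 6.5, 61.0]
eef_rot: [-1.572, 0.001, 1.534]
wrist_force: [0.6, -0.6, 1.1]
finger_gap: 0.5
```

Emit:
servo_tool(commands=[{"dp": [0, 0.7, 0], "turn": [0, 0, 0]}, {"dp": [0, 1.2, 0], "turn": [0, 0, 0]}, {"dp": [0, 1.2, 0], "turn": [0, 0, 0]}])

```text
clock: 13.83
eef_pos: [473.5, 6.5, 60.2]
eef_rot: [-1.572, 0.001, 1.534]
wrist_force: [-3.9, 0.1, 9.6]
finger_gap: 0.7
```

Emit:
servo_tool(commands=[{"dp": [0, 0.7, 0], "turn": [0, 0, 0]}, {"dp": [0, 0.7, 0], "turn": [0, 0, 0]}])

```text
clock: 14.0
eef_pos: [473.7, 6.5, 60.1]
eef_rot: [-1.572, 0.001, 1.534]
wrist_force: [-6.0, -0.8, 12.3]
finger_gap: 0.3
```

Emit:
servo_tool(commands=[{"dp": [0, -5, 0], "turn": [0, 0, 0]}, {"dp": [0, -30, 0], "turn": [0, 0, 0]}, {"dp": [0, -70, 0], "turn": [0, 0, 0]}, {"dp": [0, -110, 0], "turn": [0, 0, 0]}, {"dp": [0, -110, 0], "turn": [0, 0, 0]}])

```text
clock: 14.42
eef_pos: [476.0, 6.6, 177.0]
eef_rot: [-1.582, 0.001, 1.534]
wrist_force: [0.3, -0.6, 0.7]
finger_gap: 0.6
```

Emit:
servo_tool(commands=[{"dp": [0, -5, 60], "turn": [0, 0, 0]}, {"dp": [0, -5, 60], "turn": [0, 0, 0]}, {"dp": [0, -5, 60], "turn": [0, 0, 0]}])

```text
clock: 14.67
eef_pos: [414.0, 9.0, 181.5]
eef_rot: [-1.583, 0.001, 1.535]
wrist_force: [0.2, 0.2, 0.3]
finger_gap: 0.2
```

```bash
python3 -c "
from h import *
st()
c=snap('side','s14')
cv2.imwrite('pics/s14c.png',cv2.resize(c['img'][230:305,260:360,::-1],None,fx=8,fy=8,interpolation=cv2.INTER_CUBIC))
c=snap('wrist','w14')
c=snap('top','t14')
"
```

```text
t 14.67 jig TCP -98.2 -1.7 181.5 rot [-9.067e+01  8.000e-02  8.793e+01] F(jig) 0.19 0.21 0.33 gap 0.2
```

View pics/s14c.png

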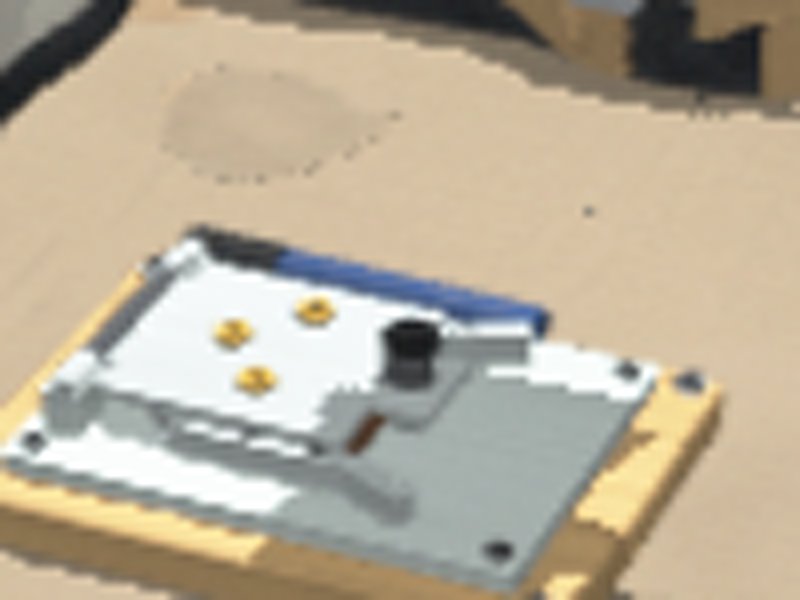

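View pics/w14.png

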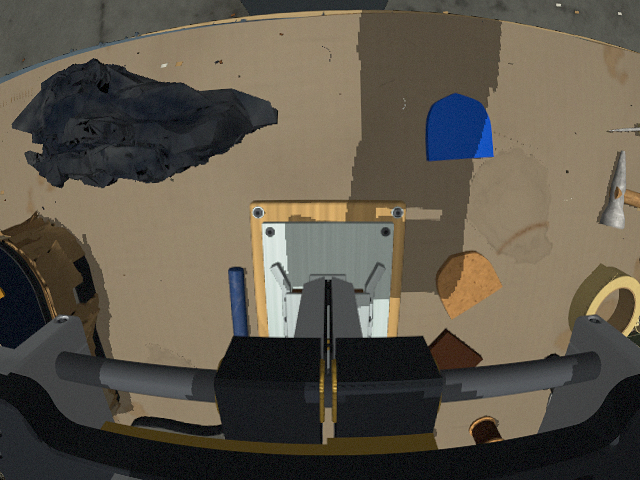

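View pics/t14.png

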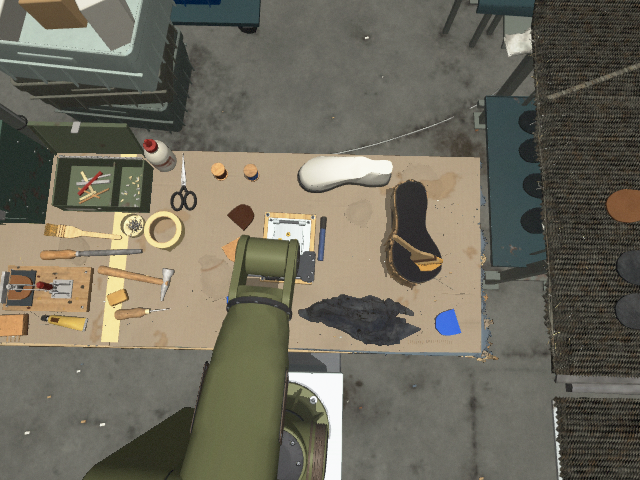

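The side crop shows the leaf lying flat with the pin head seated on its collar at about (410,340). The lift's edge shows in front of the leaf at about (365,432). In the top view the bystanders look unmoved and the robot is clear of the jig. Handing in.

```bash
python3 -c "
from cell import manip
print(manip.sign_off())"
```

```text
the job is handed in; nothing more can be done
None
```

The drill jig is ready for drilling, and I handed the job in at about 15 s of the 48 s allowed. All three steps were done with the fingertips only, in the order asked.

| Step | How it was done | Last check |
|---|---|---|
| Heel lift | Pushed home on its straight edge with both fingertips | Stopped against the V stop at jig x = -40.9 mm, where about -41 was expected, with about 5 N; the picture taken after backing off showed it seated. |
| Leaf | Swung down slowly along its arc with both fingertips, one on each side of the pin | Stopped with its upper face at 43.2 mm, where 43 was expected, with about 7 N; it lies flat in the pictures. |
| Lock pin | Pressed down with the shut fingertips | Stopped solid at 60.1 mm, where 60 was expected, with about 12 N. |

- **Final pictures:** the pin head sits on its collar. The spare lifts, marker, spools and shoe look to be where they were. I checked them by eye only and did not measure them; in the last top view the arm partly hides one spare lift and hides the nearer blue look-alike, but both show in the wrist view.
- **One disagreement:** the wrist camera showed the pin about 2.5 mm to the right of where I had worked it out to be. I shifted the fingertips 2 mm that way before pressing.
- **At hand-in:** the robot was clear of the jig and touching nothing.

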